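# Bolt the connecting rod into the jig past a spring safety catch

## Task

Lock the connecting rod into the jig: hold the red spring safety catch down with one fingertip and keep it down while the other fingertip pushes the black thumb piece of the bolt, until the bolt is fully home across the rod; then let go, so that the catch springs back up and keeps the bolt there. Do it all by pressing and pushing, grasp and lift nothing, and leave the connecting rod, the piston and the grease tin where they are.

Things in the scene. Friction and masses are not known exactly. Their poses are not given: they have to be found in the camera images.
- jig: grey steel jig, fixed to the table, 210 x 180 mm, plate 5 to 8 mm thick. Origin on the table, under the bolt's centre line; x = the way the bolt is pushed home, y = from the bolt to the catch, z up. Plate: x -110 to 100, y -90 to 90 mm. Catch housing 50 mm high; two guide bridges over the bolt at x 8 to 22 and 68 to 88 mm, 53 mm high
- bolt_push_face (a point): middle of the rear face (to jig -x) of the bolt's black thumb piece, the face to push along jig +x; moves with the bolt. Thumb piece: upright block, 18 mm in x, 34 mm in y, from 42 to 86 mm above the table (this point: 67 mm). Behind it lies only the flat bolt, 16 mm wide, top at 42 mm: room for a fingertip, its end 46 to 70 mm above the table
- catch_top (a point): middle of the top of the red catch bar, 68 mm above the table when up, 56 mm when down; moves with it. Top 100 mm long (jig x), 26 mm wide (y), its centre line 60 mm to jig +y of the bolt's. With the bolt fully back it lies 10 mm in jig x ahead of the push face: the bar runs beside the whole path of the pushing finger; a fingertip may slide along it while pressing
- catch (a joint): catch, 0 = up, 0.012 m = fully down (straight down); pushed up by a spring, 2.8 N at the top to 7 N at the bottom. Its tab blocks the bolt unless it is at least 0.006 m down; when let go it rises fully only with the bolt back (under 0.006 m) or home (over 0.038 m)
- bolt (a joint): bolt, 0 = fully back, 0.045 m = fully home (end stop), starts back; slides with about 2 N of friction, no spring
- con_rod_centre (a point): middle (half-way up) of a dark steel connecting rod, 71 x 159 x 18 mm, lying loose across the jig in its nest, its shank under the path of the bolt's nose; leave it
- piston_centre (a point): middle (half-way up) of a grey piston, 61 mm across, 53 mm high, loose on the table beside the jig; leave it
- grease_tin_centre (a point): middle (half-way up) of a yellow and black grease tin, 68 mm across, 60 mm high, loose on the table beside the jig; leave it

How it is judged:
By the outcome, as a careful person would: the job done as asked, in the order asked, and still so for the second after the job is handed in, with the robot touching nothing.
It also fails if it takes over 40 s, if anything falls off the work surface, if the arm or the gripper's body presses on something with over 40 N, if the wrist force passes 120 N, or if a joint passes its speed limit or range.

## Robot

A 6-joint arm with a two-finger parallel gripper is mounted at the origin on a cart in front of the work surface, level with it; the furniture and walls round the work are solid. World frame = base frame: x ahead of the robot, y to its left, z up, the work surface at z = 0. Lengths are in m, angles in rad, forces in N, time in s.
With the tool pointing down it reaches from about 0.375 to 0.975 m from the base axis. Payload 3.8 kg.
Tool frame: the origin (TCP) lies on the centre line of the jaws, within the pads' length; the fingertips stand 25 mm ahead of it and the grasp point (between the pads) lies 6 mm ahead of it; y points along the fingers, z is the direction in which the jaws open and shut, and the axes are right-handed (so a half turn about y gives the same grasp; the last joint's range is limited). The gripper opens to 85 mm and grips with 20 to 120 N. Pads are 22 mm wide; open, the fingers measure 114 mm over their backs; the gripper's body (76 mm by 85 mm) begins 54 mm behind the grasp point. The pads swing forward as they close: fully open they stand 13 mm farther back than shut.
Start: joints at [-1.279, 0.264, 1.604, -0, 1.274, -0.037], TCP at [0.218, -0.639, 0.256] pointing down, gripper open.
Joint ranges: [-2.63, 2.63], [-0.94, 2.18], [0.31, 2.57], [-1.31, 4.45], [0, 2.66], [-2.55, 2.55]. Speed limits (rad/s): [2.57, 2.57, 3.14, 3.14, 3.14, 3.14].

## Interface

Orientations are given as a rotation vector (axis times angle).
In Python, from workcell import bot gives the robot as it stands.
- The arm moves only by the shell command python3 -m jog 'ROWS' [FORCE]. ROWS is JSON, a list of rows, each a list of 5 numbers: the shift along the world's x, y, z in mm, then the turn about the world's z in degrees, then the finger opening in mm, from 0 to 85.4. A call has exactly 10 rows; each row is the pose to reach, as a shift and turn from the pose commanded when the call began; what a row does not reach only later rows make up. A row lasts 1/8 s, in which the tool goes at most 62.5 mm and 10.7 degrees, less where a joint would pass 70% of its speed; a pose out of reach is approached as far as the arm can. A call with a gripper value outside its range is refused whole. The fingers move at their own pace and stop on an object; FORCE is the grip in N (left out, the last holds). Time passes only in rows, so rows that repeat a pose let the fingers close, or fill a call up. It gives the time, the measured TCP pose, the force and the opening at its end, in the units of the state.
- bot.read_state(): the state, without advancing time (a new reading comes with each control period).
- bot.read_camera(name): name is "side" or "top" or "wrist"; returns a dict with "pixels" (480x640x3 uint8, red, green, blue), "fx", "fy", "cx", "cy" (pixels), "R" (3x3) and "t" (3): a world point X has camera coordinates R X + t. Camera axes: x right, y down, z forward; pixel columns grow to the right and rows downward; lengths in m; the calibration is good to about 2 mm. The wrist camera is an equidistant fisheye: a pixel r from the principal point sees the ray r / f radians off the axis. A picture is of the moment at which its call begins. There is no depth.
- bot.finish_job(): hands the job in, once; it reports no verdict.
The state is a dict: "time": time; "q": joint angles; "joint_vel": joint speeds; "joint_torque": joint torques, N m; "tool_pos": TCP position; "tcp_rot": TCP orientation; "wrist_force": force on the tool from outside, world axes, zero at the start; "torque": the same for the moment, N m; "width": opening from 0.0 (shut) to 1.0 (fully open).
Only numpy, scipy, OpenCV 4.12 (cv2) and the standard library are available. Lean on these libraries where they do the work, as an engineer would, in place of code of your own. Each camera call takes 0.05 s, during which the arm holds its last target.

## Working session

There is one attempt and no reset: what is moved stays moved. The work goes in short steps, Python scripts to look and compute and a shell command to move; the robot and the scene stay as the last step left them, time stands still between calls to the robot, and variables do not carry over. Pictures are saved under pics/ and viewed, and the job is handed in when it is done.

```bash
mkdir -p pics; ls; python3 - <<'E'
from workcell import bot
import cv2
s=bot.read_state()
for k in s: print(k,s[k])
for n in ["side","top","wrist"]:
    c=bot.read_camera(n); cv2.imwrite(f"pics/{n}0.png",c["pixels"][:,:,::-1]); print(n,c["fx"],c["fy"],c["cx"],c["cy"],c["R"],c["t"])
E
```

```text
pics
time 0.0
q [-1.27889320e+00  2.64738698e-01  1.60537280e+00 -1.53545929e-05
  1.27368022e+00 -3.69163331e-02]
joint_vel [ 0.00082999 -0.00046227 -0.00079543  0.00050271 -0.00167128  0.00080619]
joint_torque [ 3.32117006e-04 -5.15107298e+01 -3.67316329e+01 -2.59297285e-04
  1.27060353e-02 -9.02805510e-07]
tool_pos [ 0.21776589 -0.63820154  0.25497234]
tcp_rot [-0.33934246  2.04576627 -2.04125186]
wrist_force [-0.03440386  0.14149092  0.90375266]
torque [-0.01081316 -0.03520204 -0.00294488]
width 1.0025199293047222
side 435.6081238390273 435.6081238390273 312.40708786427575 235.78581298286403 [[-0.95204176 -0.30583325 -0.00908347]
 [-0.1466525   0.48217392 -0.8637137 ]
 [ 0.26853218 -0.8209594  -0.50390091]] [0.55827966 0.13464525 0.75467379]
top 447.01931950089215 447.01931950089215 309.74858423944556 236.71976215019146 [[-0.14776859 -0.98900449  0.00587959]
 [-0.96703534  0.1432345  -0.21053868]
 [ 0.20738154 -0.03679678 -0.97756785]] [0.11279827 0.58396873 0.86053561]
wrist 371.64829954431775 371.64829954431775 326.49300213023054 241.39862485151238 [[ 3.23385919e-01 -9.46266838e-01 -7.86102761e-04]
 [-9.09336365e-01 -3.10994566e-01  2.76386966e-01]
 [-2.61780294e-01 -8.86648211e-02 -9.61046111e-01]] [-0.67558207 -0.03704472  0.37879183]
```

View pics/top0.png

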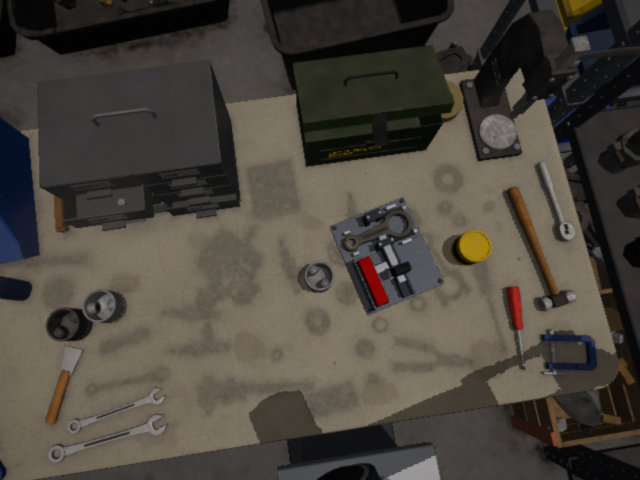

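View pics/side0.png

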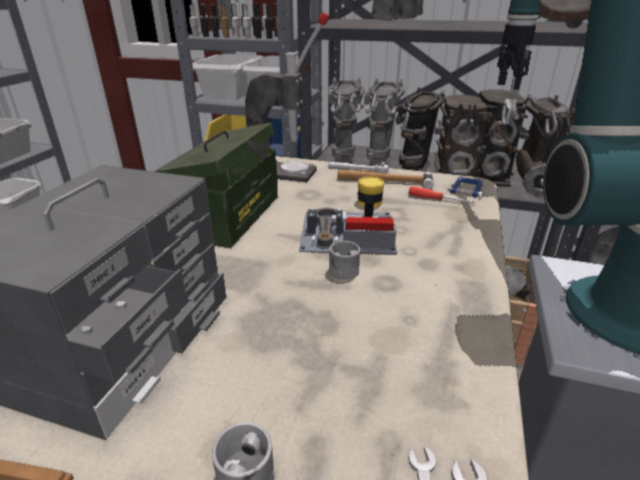

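View pics/wrist0.png

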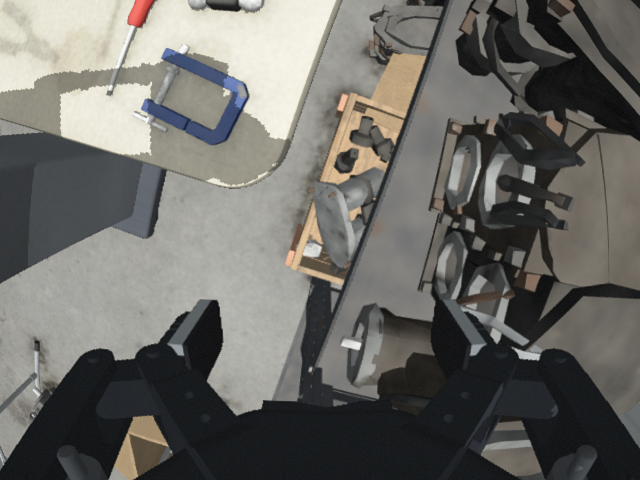

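The top view shows the jig around (387,255), with the red catch at (372,280), the black thumb piece near (400,268), the piston at (318,276) and the tin at (473,247). I'll enlarge it.

```bash
python3 - <<'E'
import cv2
a=cv2.imread("pics/top0.png")[190:320,300:460]
cv2.imwrite("pics/crop0.png",cv2.resize(a,None,fx=5,fy=5,interpolation=cv2.INTER_CUBIC)[:600])
a=cv2.imread("pics/top0.png")[190:320,300:460]
E
```

```text
(no output)
```

View pics/crop0.png

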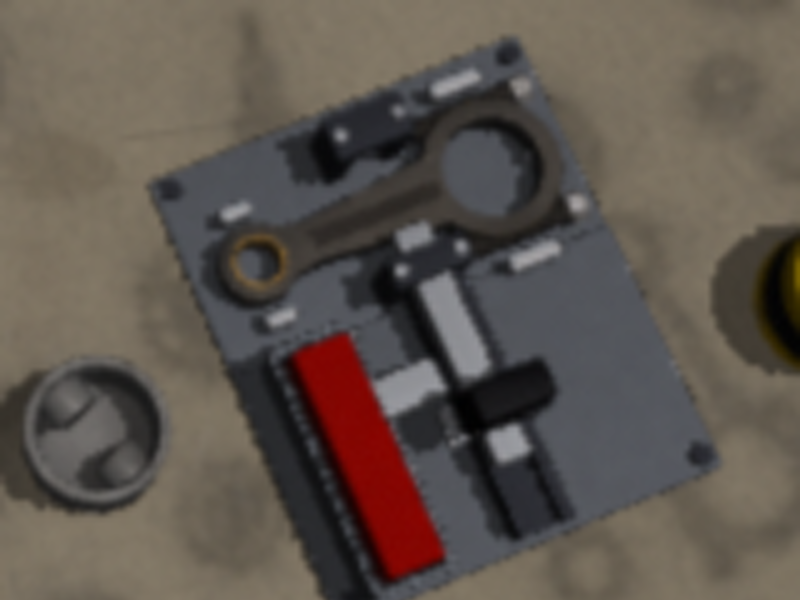

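```bash
cat > h.py <<'E'
import numpy as np
from scipy.optimize import least_squares
from workcell import bot
def proj(c,X):
    p=np.asarray(c["R"])@np.asarray(X).T; p=p.T+np.asarray(c["t"])
    return np.c_[c["fx"]*p[:,0]/p[:,2]+c["cx"], c["fy"]*p[:,1]/p[:,2]+c["cy"]]
def ray(c,uv,z):
    d=np.array([(uv[0]-c["cx"])/c["fx"],(uv[1]-c["cy"])/c["fy"],1]);R=np.asarray(c["R"]);o=-R.T@np.asarray(c["t"]);d=R.T@d
    return o+d*(z-o[2])/d[2]
def W(p,J):
    x,y,t=p; J=np.asarray(J,float);c,s=np.cos(t),np.sin(t)
    return np.c_[x+c*J[:,0]-s*J[:,1],y+s*J[:,0]+c*J[:,1],J[:,2]]
E
python3 - <<'E'
from h import *
c=bot.read_camera("top")
crop=np.array([[150,185],[515,37],[720,465],[292,350],[350,332],[444,556],[388,582],[548,360],[555,397]])
px=(crop+.5)/5-.5+[300,190]
def J(xc):
    return np.array([[.1,.09,.007],[.1,-.09,.007],[-.11,-.09,.007],[xc+.05,.073,.068],[xc+.05,.047,.068],[xc-.05,.047,.068],[xc-.05,.073,.068],[xc-.01+.018,-.017,.086],[xc-.01,-.017,.086]])
f=lambda v:(proj(c,W(v[:3],J(v[3])))-px).ravel()
g=ray(c,(393,253),.01)
r=least_squares(f,[g[0],g[1],.3,-.05])
print(r.x,np.degrees(r.x[2]));print(r.fun.reshape(-1,2).round(2))
p=r.x[:3];xc=r.x[3]
print("push",W(p,[[xc-.01,0,.067]]),"catch",W(p,[[xc,.06,.068]]))
for n,uv,z in [("piston",(318,275.5),.053),("tin",(473.5,245),.06)]: print(n,ray(c,uv,z))
E
```

```text
[ 0.54774432 -0.13302732  0.24134519 -0.04942747] 13.82806074827602
[[-0.66 -0.52]
 [ 0.54 -0.57]
 [ 0.67  0.73]
 [-0.87  0.5 ]
 [-0.75 -0.69]
 [ 0.82  0.39]
 [ 0.1   0.2 ]
 [-1.14 -0.57]
 [ 1.3   0.35]]
push [[ 0.49003922 -0.14723102  0.067     ]] catch [[ 0.48540885 -0.08657989  0.068     ]]
piston [0.51335411 0.02059961 0.053     ]
tin [ 0.52779085 -0.30617243  0.06      ]
```

```bash
python3 - <<'E'
from h import *
from scipy.spatial.transform import Rotation as Ro
s=bot.read_state();R=Ro.from_rotvec(s["tcp_rot"]).as_matrix();print(R.round(3))
a=np.degrees(np.arctan2(R[1,2],R[0,2]));print("z az",a,"need",90+13.83,"or",-90+13.83)
c=bot.read_camera("wrist");print("cam pos rel tcp",-np.asarray(c["R"]).T@c["t"]-s["tool_pos"])
p=[.54774,-.13303,.24134];xp=-.0594
for n,dx in [("back25",.025),("face",.011)]:
    t=W(p,[[xp-dx,.030,0]])[0];print(n,(t-s["tool_pos"])[:2]*1e3,t)
# check in side
import cv2
c=bot.read_camera("side");im=c["pixels"][:,:,::-1].copy()
x=xp+.01
J=[[.1,.09,.007],[.1,-.09,.007],[-.11,-.09,.007],[-.11,.09,.007],[x+.05,.073,.068],[x+.05,.047,.068],[x-.05,.047,.068],[x-.05,.073,.068]]
P=proj(c,W(p,J));im=cv2.resize(im[180:270,280:420],None,fx=5,fy=5,interpolation=cv2.INTER_CUBIC)
for q in P: cv2.circle(im,tuple(int(v) for v in ((q-[280,180]+.5)*5)),3,(0,255,0),1)
cv2.imwrite("pics/side1.png",im)
E
```

```text
[[-0.946 -0.     0.323]
 [-0.323  0.001 -0.946]
 [-0.    -1.    -0.001]]
z az -71.1612200181642 need 103.83 or -76.17
cam pos rel tcp [0.0661679  0.0211     0.11868296]
back25 [240.801498   514.35890913] [ 0.45861591 -0.12407138  0.        ]
face [254.39575814 517.70496521] [ 0.47221017 -0.12072532  0.        ]
```

View pics/side1.png

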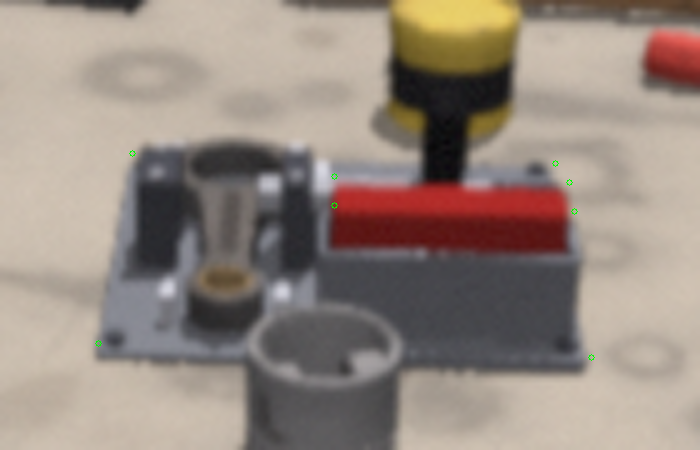

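```bash
python3 - <<'E'
from h import *
c=bot.read_camera("top");d=bot.read_camera("side")
px=(np.array([[150,185],[515,37],[720,465],[292,350],[350,332],[444,556],[388,582],[548,360],[555,397]])+.5)/5-.5+[300,190]
ps=(np.array([[98,355],[585,368],[331,213],[570,216],[338,184],[562,187]])+.5)/5-.5+[280,180]
def J(xc):
    return np.array([[.1,.09,.007],[.1,-.09,.007],[-.11,-.09,.007],[xc+.05,.073,.068],[xc+.05,.047,.068],[xc-.05,.047,.068],[xc-.05,.073,.068],[xc-.01+.018,-.017,.086],[xc-.01,-.017,.086]])
K=lambda x:np.array([[.1,.09,.007],[-.11,.09,.007],[x+.05,.073,.068],[x-.05,.073,.068],[x+.05,.047,.068],[x-.05,.047,.068]])
f1=lambda v:(proj(c,W(v[:3],J(v[3])))-px).ravel()
f2=lambda v:(proj(d,W(v[:3],K(v[3])))-ps).ravel()
for f in (f1,f2,lambda v:np.r_[f1(v),f2(v)]):
    r=least_squares(f,[.5477,-.133,.24,-.05]);print(r.x,W(r.x[:3],[[r.x[3]-.01,0,.067],[r.x[3]-.01-.025,.03,.067]]).round(4).tolist());print(r.fun.reshape(-1,2).round(1).tolist())
E
```

```text
[ 0.54774432 -0.13302732  0.24134519 -0.04942747] [[0.49, -0.1472, 0.067], [0.4586, -0.1241, 0.067]]
[[-0.7, -0.5], [0.5, -0.6], [0.7, 0.7], [-0.9, 0.5], [-0.8, -0.7], [0.8, 0.4], [0.1, 0.2], [-1.1, -0.6], [1.3, 0.3]]
[ 0.54831956 -0.12562867  0.25554729 -0.04958974] [[0.4907, -0.1407, 0.067], [0.4589, -0.118, 0.067]]
[[-1.0, -0.3], [1.0, -0.7], [0.0, -0.0], [0.6, 0.3], [-1.5, -0.0], [0.9, 0.2]]
[ 0.54794302 -0.13211377  0.24007077 -0.04951761] [[0.4901, -0.1463, 0.067], [0.4587, -0.1231, 0.067]]
[[-1.1, -0.6], [0.2, -0.6], [0.2, 0.8], [-1.3, 0.5], [-1.2, -0.7], [0.3, 0.4], [-0.4, 0.2], [-1.6, -0.5], [0.8, 0.4], [-0.4, -2.2], [1.0, -1.9], [0.4, -1.4], [0.7, -0.8], [-1.0, -1.3], [1.2, -0.8]]
```

```bash
python3 -m jog '[[15,35,0,0,45],[45,95,0,-1,45],[75,155,0,-2,45],[105,215,0,-3,45],[135,275,0,-4,45],[162,335,0,-5,45],[189,395,0,-5,45],[215,455,0,-5,45],[233,495,0,-5,45],[241,515,0,-5,45]]' 60
python3 -m jog '[[0,0,-15,0,45],[0,0,-35,0,45],[0,0,-55,0,45],[0,0,-75,0,45],[0,0,-95,0,45],[0,0,-110,0,45],[0,0,-120,0,45],[0,0,-125,0,45],[0,0,-125,0,45],[0,0,-125,0,45]]'
python3 - <<'E'
from h import *
import cv2
s=bot.read_state();print(s["tool_pos"],s["wrist_force"],s["width"],s["time"])
for n in ["side","top","wrist"]:
    c=bot.read_camera(n); im=c["pixels"][:,:,::-1]
    if n=="side": im=cv2.resize(im[150:270,280:440],None,fx=5,fy=5,interpolation=cv2.INTER_CUBIC)
    cv2.imwrite(f"pics/{n}2.png",im)
E
```

```text
time: 1.65
tool_pos: [0.4598, -0.1211, 0.2567]
tcp_rot: [-0.256, 2.091, -2.091]
wrist_force: [-0.2, -0.4, 0.1]
width: 0.529
time: 2.9
tool_pos: [0.4595, -0.124, 0.1319]
tcp_rot: [-0.253, 2.092, -2.093]
wrist_force: [0.1, 0.1, 0.2]
width: 0.53
[ 0.45949633 -0.12398232  0.13192789] [0.06911743 0.14309695 0.23993319] 0.5303056044264157 2.9
```

View pics/side2.png

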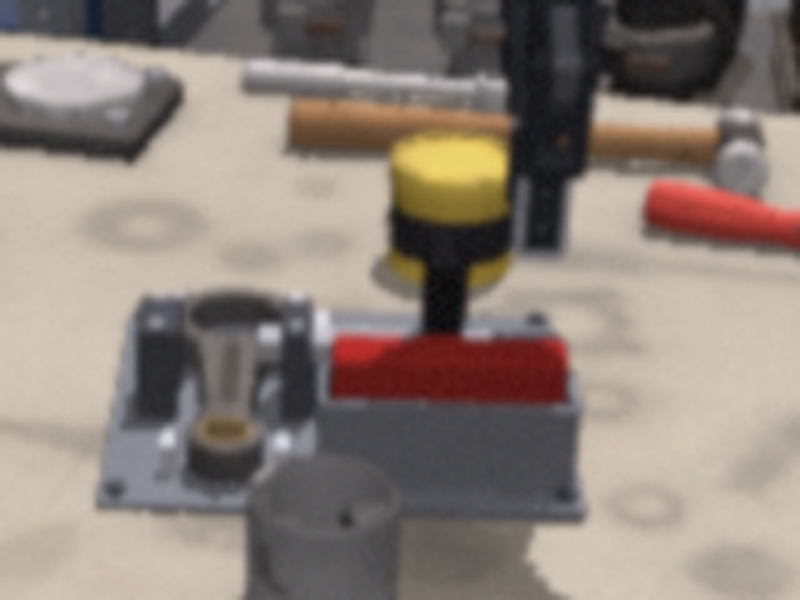

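View pics/wrist2.png

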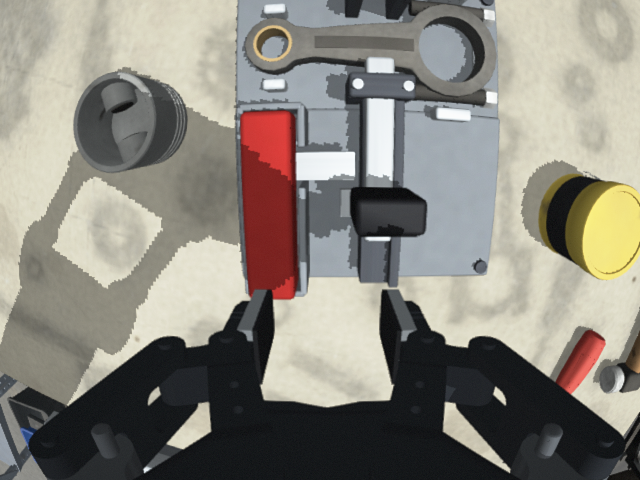

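```bash
python3 - <<'E'
from h import *
c=bot.read_camera("side");s=bot.read_state();t=np.array(s["tool_pos"])
u=np.array([-np.sin(.2407),np.cos(.2407),0])
for d in (.0225,.030,.037):
  for z in (.107,.113,.119):
    print(d,z,((proj(c,[t+u*d+[0,0,z-t[2]]])[0]-[280,150]+.5)*5).round())
p=[.548,-.1325,.2407]
v=t[:2]-p[:2];print("tcp in jig",v@[np.cos(p[2]),np.sin(p[2])],v@u[:2])
E
```

```text
0.0225 0.107 [540. 255.]
0.0225 0.113 [541. 242.]
0.0225 0.119 [542. 228.]
0.03 0.107 [542. 263.]
0.03 0.113 [543. 249.]
0.03 0.119 [544. 236.]
0.037 0.107 [543. 270.]
0.037 0.113 [544. 257.]
0.037 0.119 [545. 243.]
tcp in jig -0.08404997313093993 0.02949110946833534
```

The wrist view shows the left finger lining up with the red bar (270,200) and the right finger behind the thumb piece (390,212). The side view puts the fingertip about 20 mm below the TCP. Next I press the catch gently.

```bash
python3 -m jog '[[0,0,-8,0,45],[0,0,-16,0,45],[0,0,-24,0,45],[0,0,-30,0,45],[0,0,-36,0,45],[0,0,-40,0,45],[0,0,-44,0,45],[0,0,-48,0,45],[0,0,-48,0,45],[0,0,-48,0,45]]'
```

```text
time: 4.35
tool_pos: [0.4588, -0.1238, 0.0835]
tcp_rot: [-0.254, 2.093, -2.093]
wrist_force: [-3.3, 1.5, 4.3]
width: 0.526
```

```bash
python3 - <<'E'
from h import *
import cv2
s=bot.read_state();print(s["tool_pos"],s["wrist_force"],s["torque"],s["width"],s["time"])
for n in ["side","wrist"]:
    c=bot.read_camera(n); im=c["pixels"][:,:,::-1]
    if n=="side": im=cv2.resize(im[150:270,280:440],None,fx=5,fy=5,interpolation=cv2.INTER_CUBIC)
    cv2.imwrite(f"pics/{n}3.png",im)
E
```

```text
[ 0.45884659 -0.12382725  0.08348791] [-3.3461014   1.51012095  4.3123911 ] [0.24462862 0.45639077 0.04648874] 0.5257246300907178 4.35
```

View pics/side3.png

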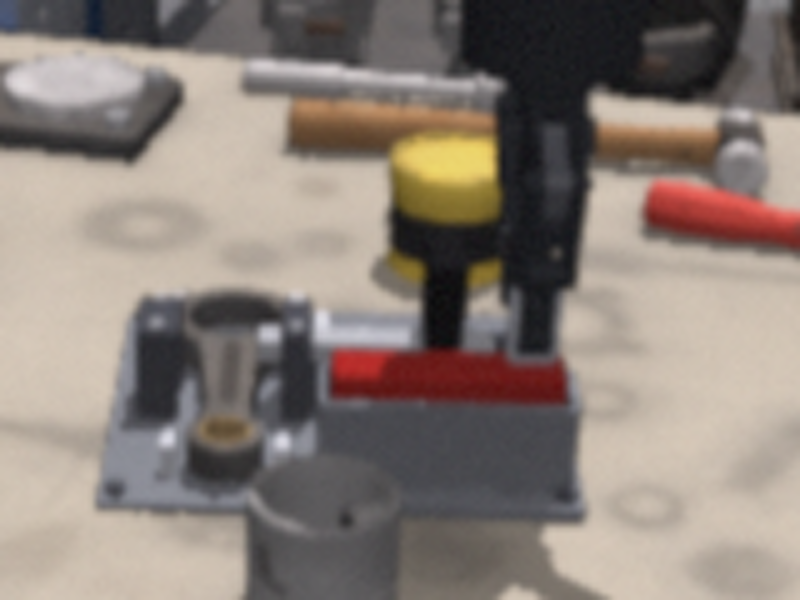

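View pics/wrist3.png

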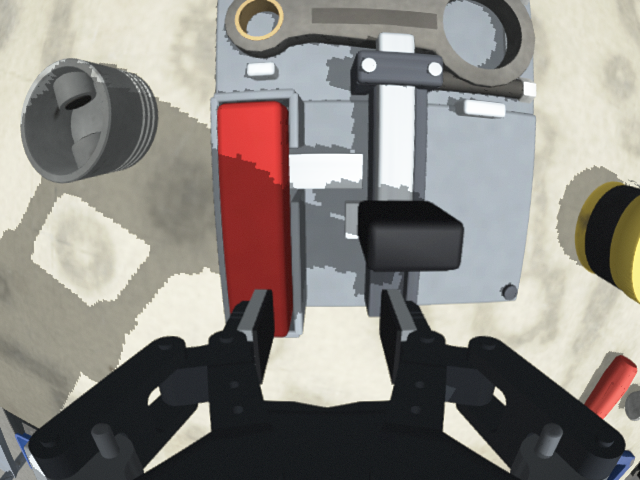

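```bash
python3 -m jog '[[0,0,-2,0,45],[0,0,-4,0,45],[0,0,-6,0,45],[0,0,-6,0,45],[0,0,-6,0,45],[2,0.5,-6,0,45],[4,1,-6,0,45],[6,1.5,-6,0,45],[8,2,-6,0,45],[8,2,-6,0,45]]'
python3 - <<'E'
from h import *
import cv2
s=bot.read_state();print(s["tool_pos"],s["wrist_force"],s["torque"],s["width"],s["time"])
a=[]
for n in ["side","wrist"]:
    c=bot.read_camera(n); im=c["pixels"][:,:,::-1]
    a.append(cv2.resize(im[180:270,320:440] if n=="side" else im[80:380,200:500],(400,400),interpolation=cv2.INTER_CUBIC))
cv2.imwrite(f"pics/c4.png",np.hstack(a))
E
```

```text
time: 5.7
tool_pos: [0.4657, -0.1225, 0.0784]
tcp_rot: [-0.259, 2.093, -2.095]
wrist_force: [-10.6, -2.2, 16.8]
width: 0.528
[ 0.46565466 -0.12251114  0.07842807] [-10.55794013  -2.20796706  16.82684846] [0.0441364  1.86160907 0.31267321] 0.5277327037605323 5.7
```

View pics/c4.png

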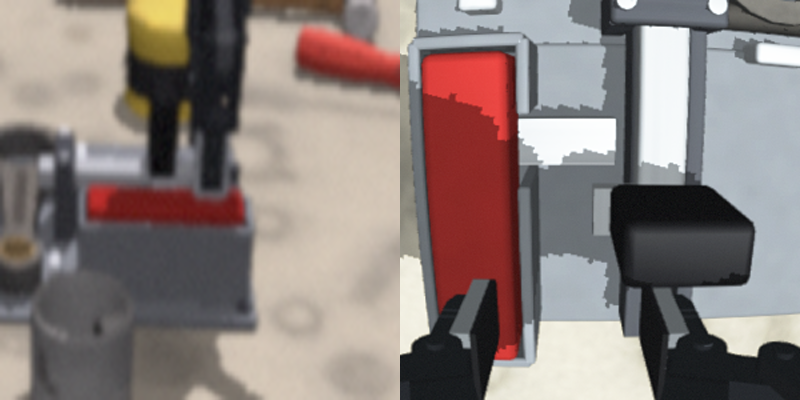

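The catch is bottomed (16.8 N), so I'll ease up 1.5 mm and push on slowly.

```bash
python3 -m jog '[[0,0,0.7,0,45],[0,0,1.5,0,45],[2,0.5,1.5,0,45],[4,1,1.5,0,45],[6,1.5,1.5,0,45],[8,2,1.5,0,45],[10,2.5,1.5,0,45],[12,3,1.5,0,45],[14,3.5,1.5,0,45],[14,3.5,1.5,0,45]]'
python3 - <<'E'
from h import *
import cv2
s=bot.read_state();print(s["tool_pos"],s["wrist_force"],s["torque"],s["width"],s["time"])
a=[]
for n in ["side","wrist"]:
    c=bot.read_camera(n); im=c["pixels"][:,:,::-1]
    a.append(cv2.resize(im[180:270,320:440] if n=="side" else im[80:380,200:500],(400,400),interpolation=cv2.INTER_CUBIC))
cv2.imwrite(f"pics/c5.png",np.hstack(a))
E
```

```text
time: 7.05
tool_pos: [0.4803, -0.1188, 0.0789]
tcp_rot: [-0.256, 2.093, -2.094]
wrist_force: [-4.4, -1.1, 6.1]
width: 0.524
[ 0.48034289 -0.11879513  0.07892856] [-4.43950052 -1.12858174  6.1410447 ] [-0.06655845  0.83057243  0.09643646] 0.52392295156675 7.05
```

View pics/c5.png

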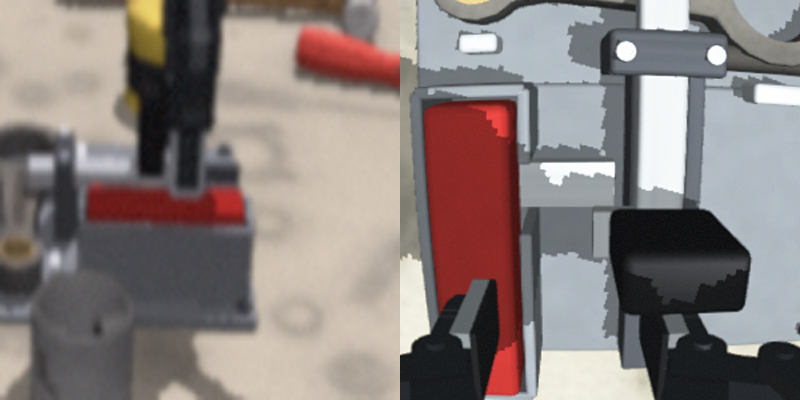

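```bash
python3 -m jog '[[2,0.5,0,0,45],[5,1.2,0,0,45],[8,2,0,0,45],[11,2.7,0,0,45],[14,3.4,0,0,45],[17,4.1,0,0,45],[20,4.8,0,0,45],[23,5.6,0,0,45],[26,6.3,0,0,45],[26,6.3,0,0,45]]'
python3 - <<'E'
from h import *
import cv2
s=bot.read_state();print(s["tool_pos"],s["wrist_force"],s["torque"],s["width"],s["time"])
a=[]
for n in ["side","wrist"]:
    c=bot.read_camera(n); im=c["pixels"][:,:,::-1]
    a.append(cv2.resize(im[180:270,320:440] if n=="side" else im[80:380,200:500],(400,400),interpolation=cv2.INTER_CUBIC))
cv2.imwrite(f"pics/c6.png",np.hstack(a))
E
```

```text
time: 8.4
tool_pos: [0.5063, -0.1123, 0.0789]
tcp_rot: [-0.256, 2.093, -2.094]
wrist_force: [-5.5, -0.8, 6.7]
width: 0.528
[ 0.5063118  -0.11234718  0.07885821] [-5.50352061 -0.7742599   6.67315255] [0.00277369 0.81043181 0.06464105] 0.5283701774595717 8.4
```

View pics/c6.png

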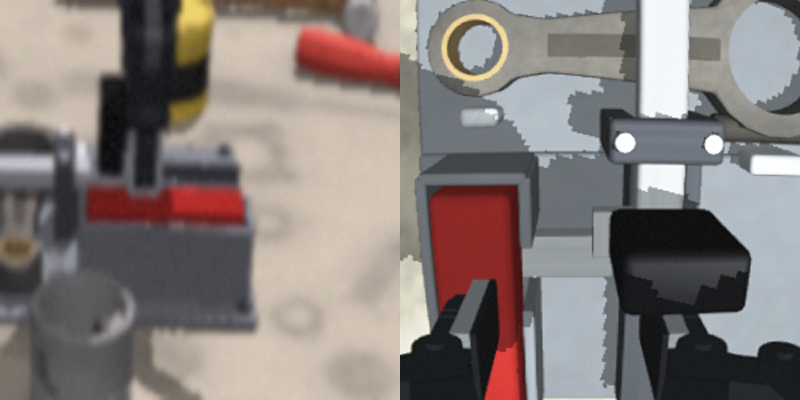

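The thumb piece is at the same spot in the wrist view, so the bolt is moving with the finger. About 10 mm is left.

```bash
python3 -m jog '[[2,0.5,0,0,45],[4,1,0,0,45],[6,1.5,0,0,45],[8,2,0,0,45],[9,2.2,0,0,45],[10,2.5,0,0,45],[11,2.7,0,0,45],[11,2.7,0,0,45],[11,2.7,0,0,45],[11,2.7,0,0,45]]'
python3 - <<'E'
from h import *
import cv2
s=bot.read_state();print(s["tool_pos"],s["wrist_force"],s["torque"],s["width"],s["time"])
a=[]
for n in ["side","wrist"]:
    c=bot.read_camera(n); im=c["pixels"][:,:,::-1]
    a.append(cv2.resize(im[180:270,320:440] if n=="side" else im[80:380,200:500],(400,400),interpolation=cv2.INTER_CUBIC))
cv2.imwrite(f"pics/c7.png",np.hstack(a))
E
```

```text
time: 9.75
tool_pos: [0.5162, -0.1099, 0.0788]
tcp_rot: [-0.258, 2.094, -2.095]
wrist_force: [-8.6, -2.0, 8.7]
width: 0.525
[ 0.51624677 -0.10988718  0.0788347 ] [-8.55454422 -2.04230645  8.7057139 ] [-0.21405181  1.28223914 -0.0326824 ] 0.5249892609213916 9.75
```

View pics/c7.png

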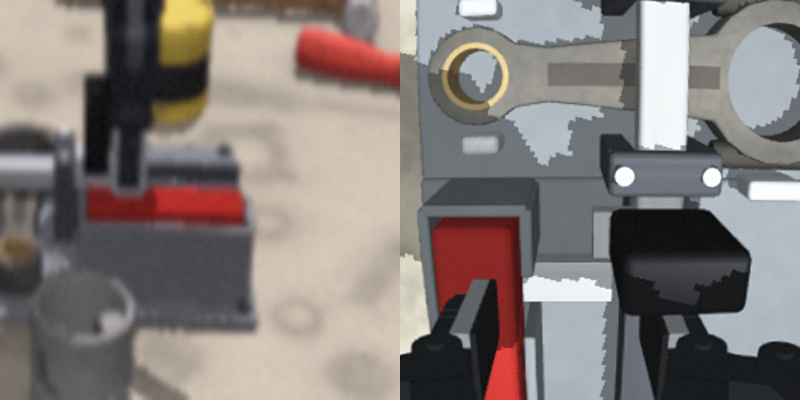

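```bash
python3 -m jog '[[1,0.2,0,0,45],[2,0.5,0,0,45],[3,0.7,0,0,45],[3,0.7,0,0,45],[3,0.7,0,0,45],[3,0.7,0,0,45],[3,0.7,0,0,45],[3,0.7,0,0,45],[3,0.7,0,0,45],[3,0.7,0,0,45]]'
```

```text
time: 11.1
tool_pos: [0.5164, -0.1098, 0.0787]
tcp_rot: [-0.265, 2.097, -2.097]
wrist_force: [-17.8, -5.3, 16.4]
width: 0.53
```

The end stop is reached: 3 mm more command gave only 0.2 mm of motion, and the force rose to about 18 N. I'll unload and lift away.

```bash
python3 -m jog '[[-3,-0.7,0,0,45],[-4,-1,0,0,45],[-4,-1,6,0,45],[-4,-1,14,0,45],[-4,-1,22,0,45],[-6,-1.5,40,0,45],[-8,-2,60,0,45],[-10,-2.5,85,0,45],[-10,-2.5,110,0,45],[-10,-2.5,110,0,45]]'
python3 - <<'E'
from h import *
import cv2
s=bot.read_state();print(s["tool_pos"],s["wrist_force"],s["time"])
a=[]
for n in ["side","wrist"]:
    c=bot.read_camera(n); im=c["pixels"][:,:,::-1]
    a.append(cv2.resize(im[180:270,320:440] if n=="side" else im[80:380,200:500],(400,400),interpolation=cv2.INTER_CUBIC))
cv2.imwrite(f"pics/c8.png",np.hstack(a))
E
```

```text
time: 12.35
tool_pos: [0.514, -0.1117, 0.1929]
tcp_rot: [-0.245, 2.086, -2.093]
wrist_force: [1.0, -0.5, 0.4]
width: 0.524
[ 0.51395324 -0.11172463  0.19288817] [ 0.98849827 -0.48169744  0.41495094] 12.35
```

View pics/c8.png

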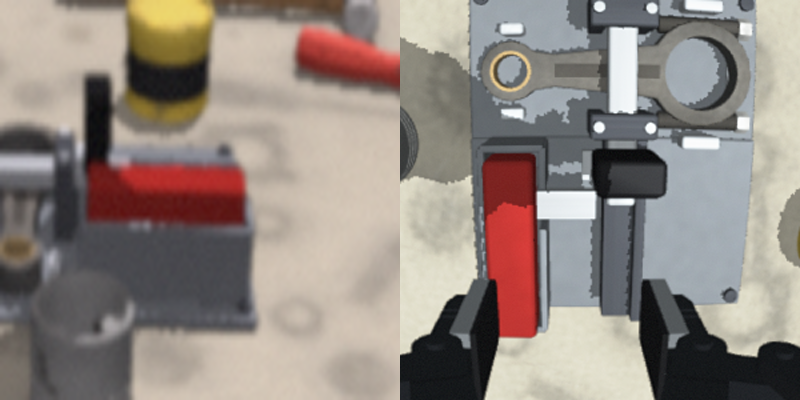

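```bash
python3 - <<'E'
from h import *
import cv2
c=bot.read_camera("side");b=c["pixels"][:,:,::-1];a=cv2.imread("pics/side0.png")
f=lambda i:cv2.resize(i[185:285,290:410],(400,333),interpolation=cv2.INTER_CUBIC)
t=bot.read_camera("top")["pixels"][:,:,::-1];t0=cv2.imread("pics/top0.png")
g=lambda i:cv2.resize(i[190:320,300:500],(400,260),interpolation=cv2.INTER_CUBIC)
cv2.imwrite("pics/cmp.png",np.vstack([np.hstack([f(a),f(b)]),np.hstack([g(t0),g(t)])]))
E
```

```text
(no output)
```

View pics/cmp.png

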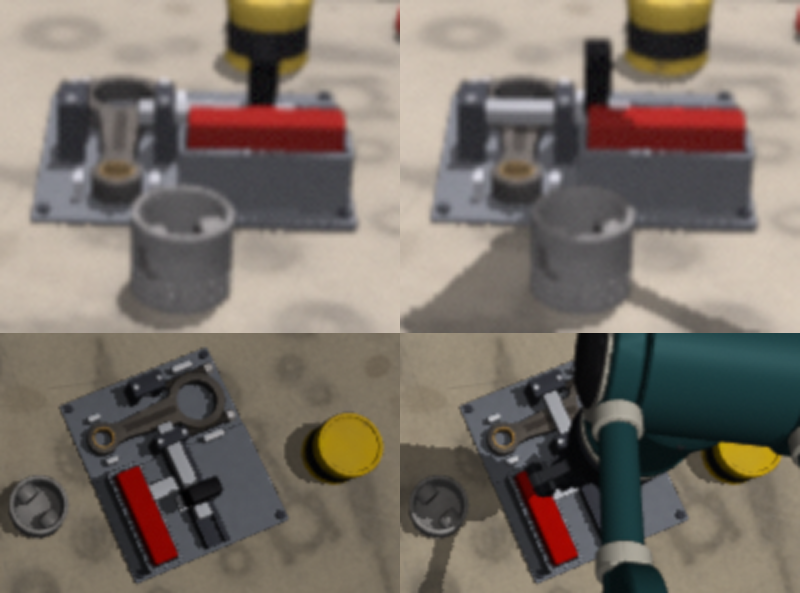

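The before and after views match: the catch is fully up at the same height (107 rows in both), the bolt spans both bridges over the rod, and the rod, piston and tin haven't moved. The gripper is clear, so I'm handing in.

```bash
python3 -c "
from workcell import bot
print(bot.finish_job())"
```

```text
the job is handed in; nothing more can be done
None
```

The connecting rod is locked in the jig: the bolt is fully home across it and the red catch has sprung back up behind it. I held the catch down with the left fingertip while the right fingertip pushed the thumb piece to its end stop. Then I backed off, lifted clear and handed in at about 12.5 s.

**Bolt:** at the end, 3 mm more commanded push gave only 0.2 mm of motion, and the sideways force rose from about 9 to 18 N. The bolt spans both bridges in the side and wrist pictures.

**Catch:** it sits at the same image height as at the start, so it is fully up.

**Rod, piston and tin:** none shows any shift in the before and after pictures. In the last top view the arm hid part of the rod and tin, so for those I relied on the side and wrist views.

**Two things that disagreed:**
- The side and top cameras placed the jig several millimetres apart, mostly sideways. I used a combined fit, which was close enough for this job.
- My first press bottomed the catch at about 17 N, harder than the spring should need. I eased up 1.5 mm before pushing the bolt.

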